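# Press the glued inlays home in order

## Task

Four carved tiles lie on the stone slab, each with a pale wooden inlay standing proud in its middle. With a fingertip press the glued inlays gently down until they are fully home, one after the other in the order they were glued: first the round one, then the square one, then the straight bar; leave the cross-shaped one standing proud, as it has no glue yet. Do not pick up or shove the tiles, leave everything else on the bench as it stands, and finish with the hand clear.

Things in the scene. Friction and masses are not known exactly. Their poses are not given: they have to be found in the camera images.
- slab: fixed grey stone slab, 360 x 700 mm, 40 mm thick, on the table; origin at the centre of its underside, top face at z = 0.040
- tile_round: loose square carved wooden tile, 84 x 84 x 24 mm, about 120 g, flat on the slab, with the round inlay in its middle; origin at the centre of its underside, z up, sides along its x and y; its wooden face is at 24 mm
- inlay_round (a joint): how far the round inlay has been pushed into its tile, in m: 0 to 0.0015 at the start, 0.006 fully home against a hard stop, so come down slowly (10 mm/s or less) and stop at once when it resists harder than while sliding; it stays where it is left, and slides under a steady push of about 3 N
- round_top (a point): centre of the top face of the round inlay (round disc, 34 mm across, pale wood, flat top); it goes down with the inlay: 7.5 mm above the tile's wooden face at joint value 0, 1.5 mm above it when fully home
- tile_square: loose square carved wooden tile, 84 x 84 x 24 mm, about 120 g, flat on the slab, with the square inlay in its middle; origin at the centre of its underside, z up, sides along its x and y; its wooden face is at 24 mm
- inlay_square (a joint): how far the square inlay has been pushed into its tile, in m: 0 to 0.0015 at the start, 0.006 fully home against a hard stop, so come down slowly (10 mm/s or less) and stop at once when it resists harder than while sliding; it stays where it is left, and slides under a steady push of about 3 N
- square_top (a point): centre of the top face of the square inlay (square, 30 x 30 mm, pale wood, flat top); it goes down with the inlay: 7.5 mm above the tile's wooden face at joint value 0, 1.5 mm above it when fully home
- tile_bar: loose square carved wooden tile, 84 x 84 x 24 mm, about 120 g, flat on the slab, with the bar inlay in its middle; origin at the centre of its underside, z up, sides along its x and y; its wooden face is at 24 mm
- inlay_bar (a joint): how far the bar inlay has been pushed into its tile, in m: 0 to 0.0015 at the start, 0.006 fully home against a hard stop, so come down slowly (10 mm/s or less) and stop at once when it resists harder than while sliding; it stays where it is left, and slides under a steady push of about 3 N
- bar_top (a point): centre of the top face of the bar inlay (straight bar, 16 mm along its tile's x by 46 mm along its tile's y, pale wood, flat top); it goes down with the inlay: 7.5 mm above the tile's wooden face at joint value 0, 1.5 mm above it when fully home
- tile_cross: loose square carved wooden tile, 84 x 84 x 24 mm, about 120 g, flat on the slab, with the cross inlay in its middle; origin at the centre of its underside, z up, sides along its x and y; its wooden face is at 24 mm
- inlay_cross (a joint): how far the cross inlay has been pushed into its tile, in m: 0 to 0.0015 at the start, 0.006 fully home against a hard stop, so come down slowly (10 mm/s or less) and stop at once when it resists harder than while sliding; it stays where it is left, and slides under a steady push of about 3 N
- cross_top (a point): centre of the top face of the cross inlay (plus-shaped cross, arms 14 mm wide and 42 mm long overall, pale wood, flat top); it goes down with the inlay: 7.5 mm above the tile's wooden face at joint value 0, 1.5 mm above it when fully home
- dowel: loose upright dowel stub, 22 mm across, 40 mm tall, standing between two tiles; origin at the centre of its underside; a bystander, to be left alone
- pot: small amber jar with black cap, 26 mm across, 42 mm tall, standing between two tiles; origin at the centre of its underside; a bystander, to be left alone
- knobpull: small turned dark-wood knob, 24 mm across, 36 mm tall, standing between two tiles; origin at the centre of its underside; a bystander, to be left alone
- mallet: loose wooden mallet lying on the slab beyond the tiles, head 50 x 75 x 36 mm, 130 mm handle along its +y; origin under the head; a bystander, to be left alone
- chisel: chisel 190 mm long lying on the slab beyond the tiles, along its own x, wooden handle 20 x 20 x 100 mm to -x; origin under the middle of its length; a bystander, to be left alone
There are look-alikes about, which are no part of the job. Leave any green or orange look-alike of the tile_round alone. Leave any blue look-alike of the tile_cross alone.

How it is judged:
By the outcome, as a careful person would: the job done as asked, in the order asked, and still so for the second after the job is handed in, with the robot touching nothing.
It also fails if it takes over 51 s, if anything falls off the work surface, if the arm or the gripper's body presses on something with over 40 N, if the wrist force passes 120 N, or if a joint passes its speed limit or range.

## Robot

A 6-joint arm with a two-finger parallel gripper is mounted at the origin on the work surface. World frame = base frame: x ahead of the robot, y to its left, z up, the work surface at z = 0. Lengths are in mm, angles in rad, forces in N, time in s.
With the tool pointing down it reaches from about 350 to 800 mm from the base axis. Payload 7.3 kg.
Tool frame: the origin (TCP) lies at the very end of the fingers, on their centre line; the grasp point (between the pads) lies 19 mm behind it; z points along the fingers, y is the line along which they close (so a half turn about z gives the same grasp; the last joint's range is limited). The gripper opens to 85 mm and grips with 20 to 120 N. Pads are 22 mm wide; open, the fingers measure 114 mm over their backs; the gripper's body (76 mm by 85 mm) begins 54 mm behind the grasp point. The pads swing forward as they close: fully open they stand 13 mm farther back than shut.
Start: joints at [-1.317, 0.342, 1.524, -0, 1.275, -0.146], TCP at [204.371, -483.608, 231.322] pointing down, gripper open.
Joint ranges: [-2.53, 2.53], [-0.77, 2.02], [0.04, 2.7], [-1, 4.14], [0.28, 2.66], [-3.11, 3.11]. Speed limits (rad/s): [2.57, 2.57, 3.14, 3.14, 3.14, 3.14].

## Interface

Orientations are given as a unit quaternion [x, y, z, w].
In Python, from rig import bot gives the robot as it stands. The module is installed in compiled form; this text tells all that it offers. Calls block until the motion is done:
- bot.goto(position, orientation): joint-space move of the TCP to a pose.
- bot.line_to(position, rotation=None, feed=150, max_force=None): straight line of the TCP; rotation=None keeps the orientation; feed is the mean speed in mm/s. With max_force (N) it stops when the force on the tool has changed by that much, and returns True; else False.
- bot.move_joints(angles): joint-space move.
- bot.set_gripper(opening, grip_force=None): finger opening in mm; grip_force is the grip in N (None keeps the last); returns when the fingers have stopped.
- bot.wait(seconds).
- bot.ik(position, orientation): joint angles nearest the present ones, or None.
- bot.capture(name): name is "side" or "top"; returns (picture, depth): 400x640x3 uint8, blue, green, red; 400x640 float32, mm along the optical axis (not along the pixel's ray), 0 where there is no reading.
- bot.camera_params(name): a dict with "intrinsics" (3x3 intrinsics, pixels), "rvec" (rotation vector, rad) and "tvec" (3), from world to camera coordinates, as OpenCV has them. Camera axes: x right, y down, z forward; pixel columns grow to the right and rows downward; lengths in mm; the calibration is good to about 2 mm. A picture is of the moment at which its call begins. camera_params takes no time and is no camera call.
A pose or a line that the arm cannot do raises bot.Unreachable and nothing moves.
- bot.hand_in(): hands the job in; it is judged then, once.
Trained networks look in the newest picture that a camera, given by its name, has taken for a name from the list of things; names that differ only in an ending like _2 or _b are one class to them, and where a whole thing is asked for, a point or a joint stands for the part that bears it (a point fixed in the world has none). Each returns a list of dicts, best first, with "conf" (0 to 1); they miss things now and then, are a little off and sometimes report something else, mostly with a low value. They report only what shows in the picture. A call takes as long as a camera call. They do not tell look-alikes from the thing itself.
- bot.look_for(target, camera): "centre" ([x, y, z] in mm, in world coordinates, good to about 4 mm: the middle of the surface that is visible of it).
- bot.trace(target, camera): "mask" (400x640 bool, what is visible of it).
Readings, each from a call of its own:
- bot.current_clock(): time.
- bot.current_joint_positions(): joint angles.
- bot.current_dq(): joint speeds.
- bot.current_tau(): joint torques, N m.
- bot.current_eef_pos(): TCP position.
- bot.current_orientation(): TCP orientation.
- bot.current_contact_force(): force on the tool from outside, world axes, zero at the start.
- bot.current_torque(): the same for the moment, N m.
- bot.current_grip_width(): finger opening in mm.
- bot.current_grasp_force(): force on a finger pad.
Only numpy, scipy, OpenCV 4.12 (cv2) and the standard library are available. Lean on these libraries where they do the work, as an engineer would, in place of code of your own. Each camera call takes 0.05 s, during which the arm holds its last target. There are 200 camera calls.

## Working session

There is one attempt and no reset: what is moved stays moved. The work goes in short steps, each a Python script; the robot and the scene stay as the last script left them, time stands still between calls to the robot, and variables do not carry over. Pictures are saved under pics/ and viewed, at most 10 in all, crops included, and the job is handed in when it is done.

```bash
mkdir -p pics
python3 - <<'E'
from rig import bot
import cv2,numpy as np,pickle
for c in("top","side"):
    p,d=bot.capture(c); cv2.imwrite(f"pics/{c}0.png",p); np.savez(f"{c}0.npz",p=p,d=d)
    q=bot.camera_params(c); print(c,q)
    for n in("tile_round","tile_square","tile_bar","tile_cross","inlay_round"):
        print(n,[(np.round(r["centre"]),round(r["conf"],2)) for r in bot.look_for(n,c)])
print(bot.current_clock(),bot.current_orientation())
E
```

```text
top {'intrinsics': array([[504.11895845,   0.        , 321.85245252],
       [  0.        , 504.11895845, 199.41907684],
       [  0.        ,   0.        ,   1.        ]]), 'rvec': array([ 2.16402113, -2.1507812 ,  0.1839681 ]), 'tvec': array([  85.68259739,  500.35785727, 1408.19480718])}
tile_round [(array([264., 227.,  29.]), 0.86), (array([402., 480.,  24.]), 0.58)]
tile_square [(array([502., -76.,  65.]), 0.74)]
tile_bar []
tile_cross [(array([567., 100.,  65.]), 0.95), (array([243., 414.,  22.]), 0.67)]
inlay_round [(array([550., 274.,  70.]), 0.52)]
side {'intrinsics': array([[443.54875045,   0.        , 312.78354731],
       [  0.        , 443.54875045, 199.40715714],
       [  0.        ,   0.        ,   1.        ]]), 'rvec': array([ 0.23349441, -2.89680584,  1.04981306]), 'tvec': array([ 486.58578864,   29.20135189, 1181.89867192])}
tile_round [(array([556., 287.,  61.]), 0.83), (array([268., 239.,  26.]), 0.77), (array([405., 488.,  24.]), 0.72)]
tile_square [(array([506., -65.,  65.]), 0.93)]
tile_bar [(array([ 542., -233.,   63.]), 0.77), (array([513., -72.,  73.]), 0.63), (array([535.,  15.,  73.]), 0.48)]
tile_cross [(array([243., 426.,  25.]), 0.96), (array([570., 112.,  63.]), 0.66), (array([548., 271.,  74.]), 0.35)]
inlay_round [(array([404., 486.,  31.]), 0.63), (array([510., -72.,  70.]), 0.51), (array([551., 271.,  70.]), 0.48), (array([270., 225.,  30.]), 0.48)]
0.6 [ 9.80085099e-01  1.98577933e-01 -1.23982995e-05  4.84759604e-05]
```

View pics/top0.png

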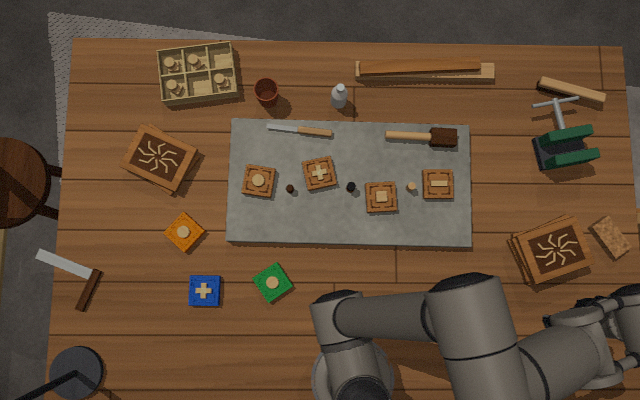

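View pics/side0.png

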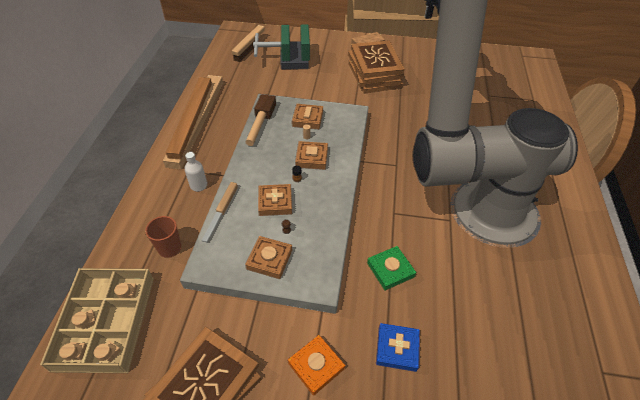

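Top view: the round inlay is at about (258,181), the cross at (320,173), the square at (381,197) and the bar at (438,184), all in plain wood tiles on the slab. The green (272,282) and orange (184,232) round tiles and the blue (204,291) cross tile lie off the slab, so they are the look-alikes. I'll confirm with a crop and measure.

```bash
cat > h.py <<'E'
import cv2,numpy as np
from rig import bot
def cam(c):
    q=bot.camera_params(c); R=cv2.Rodrigues(q["rvec"])[0]; return q["intrinsics"],R,q["tvec"]
def ray(c,uv,z):
    K,R,t=cam(c); d=R.T@np.linalg.solve(K,[uv[0],uv[1],1]); o=-R.T@t
    return o+d*(z-o[2])/d[2]
def proj(c,P):
    q=bot.camera_params(c); return cv2.projectPoints(np.float64([P]),q["rvec"],q["tvec"],q["intrinsics"],None)[0].ravel()
E
python3 - <<'E'
from h import *
ims={c:dict(np.load(c+"0.npz")) for c in("top","side")}
seeds=dict(round=(258,181),cross=(320,173),square=(381,197),bar=(438,184))
crops=[]
for n,s in seeds.items():
    P=ray("top",s,70.7)
    for c in("top","side"):
        p=ims[c]["p"];d=ims[c]["d"]
        u,v=np.round(proj(c,P)).astype(int); h=30
        cr=p[v-h:v+h,u-h:u+h]
        crops.append(cv2.resize(cr,(200,200),interpolation=cv2.INTER_CUBIC))
        sub=p[v-13:v+14,u-13:u+14].astype(int)
        pale=((sub[...,0]>95)&(sub[...,2]>150)).astype(np.uint8)
        nn,l,st,ce=cv2.connectedComponentsWithStats(pale)
        k=1+np.argmax(st[1:,4]); uv=ce[k]+[u-13,v-13]
        m=l==k; Z=d[v-13:v+14,u-13:u+14][m]
        K,R,t=cam(c); ys,xs=np.nonzero(m); pc=np.c_[(xs+u-13-K[0,2])/K[0,0]*Z,(ys+v-13-K[1,2])/K[1,1]*Z,Z]
        W=(pc-t)@R
        Q=np.array([ray(c,(x+u-13,y+v-13),70.7)[:2] for x,y in zip(xs,ys)],np.float32)
        print(n,c,uv.round(1),"area",st[k,4],"ray",ray(c,uv,70.7).round(1),"depth med",np.median(W,0).round(1),"rect",cv2.minAreaRect(Q))
rows=[np.hstack(crops[i::2]) for i in(0,1)]
cv2.imwrite("pics/crops.png",np.vstack(rows))
print(bot.current_contact_force(),bot.current_clock())
E
```

```text
round top [257.4 179.6] area 69 ray [549.2 270.2  70.7] depth med [548.8 271.5  69.9] rect ((549.5467529296875, 270.041748046875), (28.16893196105957, 27.706214904785156), 45.31346893310547)
round side [268.3 252.1] area 141 ray [552.3 270.3  70.7] depth med [552.5 270.5  71.2] rect ((552.572265625, 269.4819641113281), (32.23665237426758, 31.08883285522461), 40.58482360839844)
cross top [318.9 171.8] area 87 ray [573.1  98.2  70.7] depth med [573.4  98.   69.1] rect ((573.9808959960938, 97.89518737792969), (31.584217071533203, 33.28871536254883), 63.52687454223633)
cross side [273.9 194.5] area 107 ray [576.7  99.2  70.7] depth med [577.4  99.3  70.9] rect ((577.333984375, 98.64163970947266), (33.43411636352539, 35.80509948730469), 59.013423919677734)
square top [382.4 198. ] area 27 ray [500.  -80.   70.7] depth med [499.5 -81.6  69.9] rect ((501.4172668457031, -77.50495910644531), (14.169535636901855, 25.358713150024414), 0.4565393030643463)
square side [311.1 149.9] area 77 ray [510.1 -75.9  70.7] depth med [510.5 -75.8  71.3] rect ((510.5559387207031, -77.54118347167969), (27.791030883789062, 27.83756446838379), 9.329853057861328)
bar top [439.4 182.9] area 56 ray [ 544.3 -242.    70.7] depth med [ 544.8 -243.4   69.3] rect ((544.12841796875, -240.954833984375), (11.469356536865234, 40.20683288574219), 0.5010576844215393)
bar side [307.2 111.3] area 50 ray [ 548.5 -238.4   70.7] depth med [ 548.7 -239.3   69.7] rect ((548.9146728515625, -238.04563903808594), (15.645383834838867, 43.48741912841797), 0.7350258827209473)
[-0.35070535 -0.64457119  0.49337813] 0.6
```

View pics/crops.png

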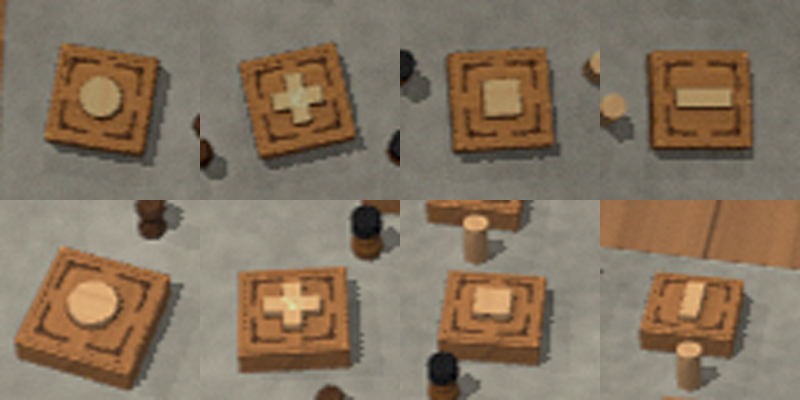

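The crop shows, from left to right, round, cross, square and bar, all plain wood tiles on the slab. Heights come out at about 70–71 mm, which matches the given sizes. I'll press the round one first.

```bash
cat >> h.py <<'E'
D=[1,0,0,0]
def press(x,y,f=8):
    bot.goto([x,y,150],D)
    bot.line_to([x,y,77],feed=100); bot.wait(.3)
    f0=bot.current_contact_force()
    hit=bot.line_to([x,y,62],feed=5,max_force=f)
    z=bot.current_eef_pos(); f1=bot.current_contact_force()
    bot.line_to([x,y,150],feed=120)
    print("hit",hit,"stop",np.round(z,2),"f0",np.round(f0,2),"f1",np.round(f1,2),"t",bot.current_clock())
E
python3 - <<'E'
from h import *
bot.set_gripper(0)
q=bot.ik([550.7,270.3,150],D); print(q)
bot.goto([550.7,270.3,190],D)
press(550.7,270.3)
E
```

```text
[ 3.31420816e-01  5.71945976e-01  1.38199554e+00 -4.44089210e-16
  1.18765114e+00  1.90221714e+00]
hit True stop [550.71 270.31  65.57] f0 [ 0.21 -0.42 -0.47] f1 [-0.94  0.13  4.72] t 8.6833
```

Round stopped at 65.57 mm (65.5 expected when home). I'll do the other two, checking each stop height.

Run:
```python
from h import *
press(550.7,270.3,10)
bot.goto([506,-77.5,150],D)
press(506,-77.5,10)
```

```text
hit True stop [550.7  270.3   65.57] f0 [-0.88  0.15 -0.33] f1 [-0.08 -0.63  4.91] t 13.15
hit True stop [506.02 -77.52  65.52] f0 [0.58 0.54 0.58] f1 [ 0.29 -0.04  5.1 ] t 18.8417
```

The round inlay stopped at the same height on the second press, so it is home. Square is at 65.52 mm, also home.

Run:
```python
from h import *
press(546.3,-240.2,10)
bot.goto([400,-420,250],D)
o=[]
for c in("top","side"):
    p,d=bot.capture(c)
    for x,y in((550.7,270.3),(575,98.7),(506,-77.5),(546.3,-240.2)):
        u,v=np.round(proj(c,[x,y,68])).astype(int); h=30
        o.append(cv2.resize(p[v-h:v+h,u-h:u+h],(200,200),interpolation=cv2.INTER_CUBIC))
        K,R,t=cam(c); Z=d[v-1:v+2,u-1:u+2].mean()
        print(c,((np.linalg.solve(K,[u,v,1])*Z-t)@R).round(1))
cv2.imwrite("pics/end.png",np.vstack([np.hstack(o[:4]),np.hstack(o[4:])]))
print(bot.current_clock())
```

```text
hit True stop [ 546.3  -240.21   65.56] f0 [-0.03 -0.1  -0.19] f1 [-0.08  0.58  4.06] t 23.7
top [551.8 269.2  66.3]
top [575.9  98.   68.3]
top [506.5 -77.   65. ]
top [ 548.2 -239.9   64.1]
side [551.4 268.8  65.1]
side [573.7 100.2  70.4]
side [505.6 -81.3  65.9]
side [ 546.7 -242.    65.4]
24.7917
```

View pics/end.png

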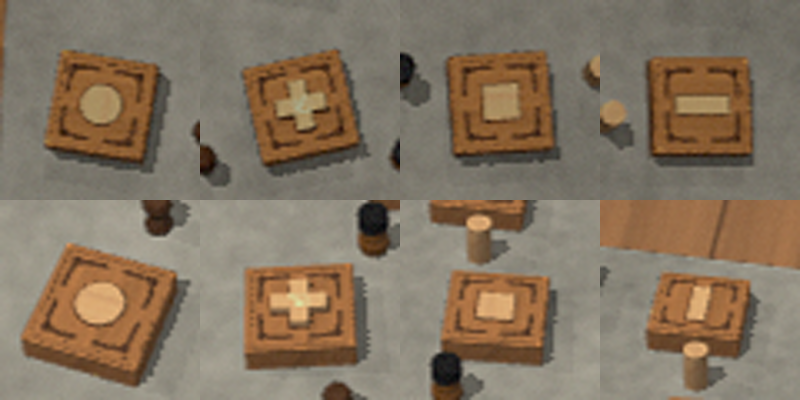

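The round, square and bar inlays now sit low, the cross still stands proud, and the tiles and bystanders look unmoved.

```bash
python3 -c "
from rig import bot
print(bot.hand_in())"
```

```text
the job is handed in; nothing more can be done
None
```

I pressed the round, square and bar inlays home in that order (stops at 65.5–65.6 mm, 65.5 mm expected), left the cross proud, moved the hand clear and handed the job in with the clock at about 25 s.

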